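Close up the label printer after loading

TASK

The label printer has just been loaded and stands open. With the fingertips, first push its front paper tray fully home, then push the raised top cover down until it lies fully shut. Do both gently, without slamming; do not pinch, lift or open anything further, and leave the things around the printer where they are.

Things in the scene. Friction and masses are not known exactly. Their poses are not given: they have to be found in the camera images.
- printer: Low grey plastic printer, fixed to the cart: 190 deep (its x), 300 wide (its y), 85 high with the cover off. Origin: centre of its underside on the cart top; x points from its front (tray side, towards the robot) to its rear, z up. Yaw varies.
- tray (a joint): Travel of the paper tray in m: 0 = fully home, grows as it comes out of the front (printer -x); at most 0.085. Starts between 0.03 and 0.06. It slides with about 2 N of friction and stays where it is left.
- tray_front (a point): Centre of the outer face of the tray's plain front panel (248 wide, 46 high, 12 thick, no handle); moves with the tray, axes like the printer's. Height 37 mm above the cart, panel from 14 to 60 mm. With the tray home it lies 97 mm in front of the printer's origin, 2 mm proud of the printer's front. Behind the panel the tray is an open box with walls 32 mm high.
- cover (a joint): Angle of the top cover in rad: 0 = shut and level, grows as its front edge rises; at most 1.5 (nearly upright). Starts between 0.85 and 1.25. The hinge is stiff (about 0.25 N m): the cover stays at any angle and must be pushed all the way down.
- cover_hinge (a point): Point on the cover's hinge line, middle of its width: 93 mm behind the printer's origin and 86 mm above the cart. The cover is a flat plate 150 long from the hinge to its free front edge, 296 wide and 8 thick; its underside passes through the hinge line. Axes of the cover: x from free edge to hinge, y along the hinge, z out of its top (outer) face.
- cover_edge (a point): Middle of the cover's free edge, on its outer face; moves with the cover, same axes as cover_hinge. When the cover is raised its outer face looks to the printer's rear and up.
- canister: Loose steel canister with a lid and a small knob, 70 across, 86 high; bystander near a front corner of the printer. Origin: centre of its underside.
- tape_gun: Loose white plastic tape gun body lying flat, about 150 long, 75 wide, 34 high; bystander near a front corner of the printer. Origin: at the underside, in the middle of its length; x from grip to round hub.
- clamp: Loose chrome C-clamp lying flat, about 140 long, 80 wide, 16 high; bystander to the right of the printer. Origin: at the underside, middle of the frame.
- trivet: Loose orange silicone trivet, a disc 150 across and 8 thick; bystander to the left of the printer. Origin: centre of its underside.

How it is judged:
On the way, in this order (a step that is already met when the one before it is completed fails the run):
1. the tray is pushed home (within 3 mm) while the cover still stands open (above 0.6 rad) (value of joint tray below 0.003 m and value of joint cover above 0.6 rad), for 0.1 s.
2. the cover is pushed shut (within 0.04 rad) (value of joint cover below 0.04 rad), for 0.1 s.
At the end, for the whole second after the job is handed in: The tray is home within 3 mm, the cover shut within 0.04 rad (6 mm at its free edge), and canister, tape gun, clamp and trivet are within 15 mm of where they stood (value of joint tray below 0.003 m and value of joint cover below 0.04 rad and distance of each of canister, tape_gun, clamp, trivet from where it was at the start of the episode below 0.015 m); the robot touches nothing.
It fails at once if a bystander is moved or lifted by more than 15 mm, or the canister is tipped (distance of any of canister, tape_gun, clamp, trivet from where it was at the start of the episode above 0.015 m or angle between canister's own z axis and vertical above 0.5 rad).
It fails at once if the tray is pulled out or the cover lifted beyond any start (0.07 m, 1.4 rad) (value of joint tray above 0.07 m or value of joint cover above 1.4 rad).
It fails at once if the tray's front panel or the cover is taken between the fingers ((contact force between the fingers and printer above 1 N and x of the grasp point in the frame of tray_front between -0.002 and 0.014 m and z of the grasp point in the frame of tray_front below 0.034 m and y of the grasp point in the frame of tray_front between -0.13 and 0.13 m) or (contact force between the fingers and printer above 1 N and z of the grasp point in the frame of cover_edge between -0.009 and 0.001 m and x of the grasp point in the frame of cover_edge between -0.016 and 0.15 m and y of the grasp point in the frame of cover_edge between -0.165 and 0.165 m)).
It fails at once if the tray (over 0.4 m/s) or the cover (over 3 rad/s) is slammed (velocity of joint tray below -0.4 m/s or velocity of joint cover below -3 rad/s).
It fails at once if the fingers press the printer with more than 40 N (contact force between the fingers and printer above 40 N).
It also fails if it takes over 48 s, if anything falls off the work surface, if the arm or the gripper's body presses on something with over 40 N, if the wrist force passes 120 N, or if a joint passes its speed limit or range.

ROBOT

A 6-joint arm with a two-finger parallel gripper is mounted at the origin on the work surface. World frame = base frame: x ahead of the robot, y to its left, z up, the work surface at z = 0. Lengths are in m, angles in rad, forces in N, time in s.
With the tool pointing down it reaches from about 0.3 to 0.875 m from the base axis. Payload 6.4 kg.
Tool frame: the origin (TCP) lies at the very end of the fingers, on their centre line; the grasp point (between the pads) lies 19 mm behind it; x points along the fingers, y is the direction in which the jaws open and shut, and the axes are right-handed (so a half turn about x gives the same grasp; the last joint's range is limited). The gripper opens to 88 mm and grips with 3 to 60 N. Pads are 18 mm wide; open, the fingers measure 123 mm over their backs; the gripper's body (75 mm by 187 mm) begins 45 mm behind the grasp point.
Start: joints at [-1.485, 0.181, 1.607, -0, 1.354, -0.206], TCP at [0.165, -0.551, 0.239] pointing down, gripper open.
Joint ranges: [-2.99, 2.99], [-0.89, 2.07], [0.3, 2.58], [-1.14, 4.28], [0, 2.63], [-3.12, 3.12]. Speed limits (rad/s): [2.57, 2.57, 3.01, 3.14, 3.14, 3.14].

INTERFACE

Orientations are given as a rotation vector (axis times angle).
In Python, from cell import r gives the robot as it stands.
- The arm moves only by the tool step_arm, never from a script. Its argument "commands" is a list of rows, each a list of 7 numbers: the shift along the world's x, y, z in cm, then the turn, a rotation vector about the world's x, y, z in degrees, then the gripper's target within -1 to 1 (fully open at 1, half-way at 0, shut at -1). In form: [[dx, dy, dz, rx, ry, rz, fingers], ...]. A call has 1 to 20 rows; each row shifts and turns the pose as measured when the row begins; what a row does not reach is not made up. A row lasts 1/12 s, in which the tool goes at most 41.7 mm and 7.16 degrees, less where a joint would pass 70% of its speed; a pose out of reach is approached as far as the arm can. A call is refused whole if a number of a shift passes 4.17 or a number of a turn 7.16, either way. A call with a gripper value outside its range is refused whole. The fingers move at their own pace and stop on an object; "force" is the grip in N (left out, the last holds). Time passes only in rows, so rows that do not move let the fingers close. It gives the time, the measured TCP pose, the force and the opening at its end, in the units of the state.
- r.state(): the state, without advancing time (a new reading comes with each control period).
- r.read_camera(name): name is "scene" or "top" or "wrist"; returns the picture (480x640x3 uint8, red, green, blue); there is no depth.
- r.calibration(name): a dict with "fx", "fy", "cx", "cy" (pixels), "T" (4x4, takes a point from camera to world coordinates). Camera axes: x right, y down, z forward; pixel columns grow to the right and rows downward; lengths in m; the calibration is good to about 2 mm. The wrist camera is an equidistant fisheye: a pixel r from the principal point sees the ray r / f radians off the axis. A picture is of the moment at which its call begins: read the wrist's pose just before it. calibration takes no time and is no camera call; for the wrist camera it gives the pose at the moment of the call.
- r.sign_off(): hands the job in, once; it reports no verdict.
The state is a dict: "time": time; "q": joint angles; "dq": joint speeds; "joint_efforts": joint torques, N m; "tool_pos": TCP position; "orientation": TCP orientation; "force": force on the tool from outside, world axes, zero at the start; "ft_torque": the same for the moment, N m; "width": finger opening in m.
Only numpy, scipy, OpenCV 4.12 (cv2) and the standard library are available. Lean on these libraries where they do the work, as an engineer would, in place of code of your own. Each camera call takes 0.05 s, during which the arm holds its last target.

## Working session

There is one attempt and no reset: what is moved stays moved. The work goes in short steps, Python scripts to look and compute and a tool call to move; the robot and the scene stay as the last step left them, time stands still between calls to the robot, and variables do not carry over. Pictures are saved under pics/ and viewed, and the job is handed in when it is done.

Besides the shell and the picture viewer there is one more tool, called after "Call:" as a command line: name --pt "numbers of a row" for each row, then --argument value for the rest. step_arm: Moves the arm, as the interface text tells. Its arguments: {"type":"object","properties":{"commands":{"type":"array","items":{"type":"array","items":{"type":"number"}}},"force":{"type":"number"}},"required":["commands"]}

```bash
ls; mkdir -p pics
python3 - <<'E'
from cell import r
import cv2
print(r.state())
for n in("scene","top"):
    cv2.imwrite(f"pics/{n}0.png",r.read_camera(n)[:,:,::-1]); c=r.calibration(n); print(n,c)
E
```

```text
pics
{'time': 0.0, 'q': array([-1.48529420e+00,  1.81507935e-01,  1.60800530e+00, -5.22837786e-06,
        1.35380027e+00, -2.06295029e-01]), 'dq': array([ 2.07286089e-03,  2.79516647e-04, -3.29493630e-04, -1.49490746e-05,
       -8.95641189e-04,  1.17890822e-03]), 'joint_efforts': array([ 5.25977575e-04, -4.33864975e+01, -3.41848934e+01,  7.03663146e-02,
        3.84477375e-02, -1.05535930e-04]), 'tool_pos': array([ 0.16538362, -0.55014239,  0.23783007]), 'orientation': array([ 2.06551803,  0.30529208, -2.06531183]), 'force': array([ 0.74492101, -0.49872223,  0.46832674]), 'ft_torque': array([-0.02432653,  0.0397841 , -0.00179265]), 'width': 0.08823445255148882}
scene {'fx': 443.81945557731973, 'fy': 443.81945557731973, 'cx': 325.2801505439395, 'cy': 237.21812174439057, 'T': array([[ 0.91852094, -0.25903416,  0.29869816,  0.30999223],
       [-0.39510209, -0.57344298,  0.71767506, -0.55481175],
       [-0.01461599, -0.77721583, -0.62906432,  0.58769222],
       [ 0.        ,  0.        ,  0.        ,  1.        ]])}
top {'fx': 498.74823471406944, 'fy': 498.74823471406944, 'cx': 322.35982639656703, 'cy': 231.57593835867047, 'T': array([[-0.03017946, -0.99412692,  0.1039272 ,  0.46027035],
       [-0.9994341 ,  0.03155787,  0.01164421,  0.04097361],
       [-0.01485554, -0.10351697, -0.99451674,  1.07900319],
       [ 0.        ,  0.        ,  0.        ,  1.        ]])}
```

View pics/scene0.png

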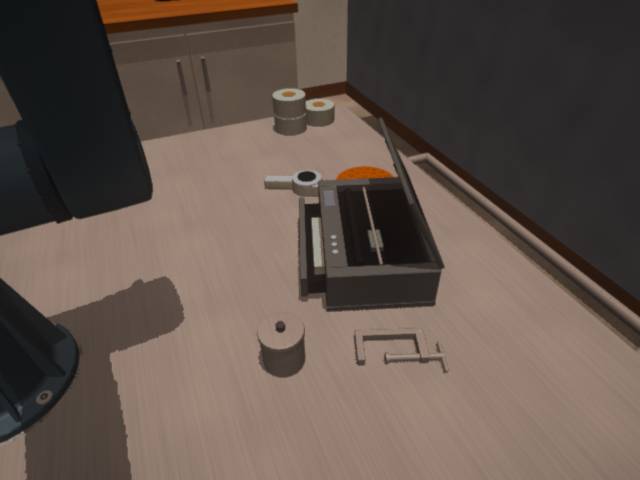

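View pics/top0.png

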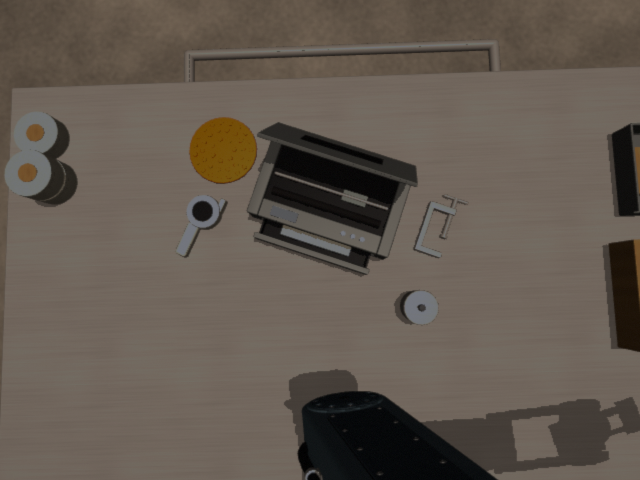

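The scene view shows the printer with its tray out (panel around 303,250) and its cover up (edge from 382,122 to 437,265). The canister is at (282,345) and the clamp at (400,345). In the top view the tray panel runs from about (255,237) to (367,271), and the cover edge from (260,133) to (416,182). I'll zoom in next.

Run:
```python
import cv2
a=cv2.imread("pics/top0.png")[110:290,235:435]; cv2.imwrite("pics/topz.png",cv2.resize(cv2.convertScaleAbs(a,alpha=1.8),(800,600*0+720))[:600] if 0 else cv2.resize(cv2.convertScaleAbs(a,alpha=1.8),None,fx=3.33,fy=3.33,interpolation=cv2.INTER_CUBIC))
a=cv2.imread("pics/scene0.png")[110:320,290:450]; cv2.imwrite("pics/scenez.png",cv2.resize(cv2.convertScaleAbs(a,alpha=1.8),None,fx=2.8,fy=2.8,interpolation=cv2.INTER_CUBIC))
```

```text
(no output)
```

View pics/topz.png

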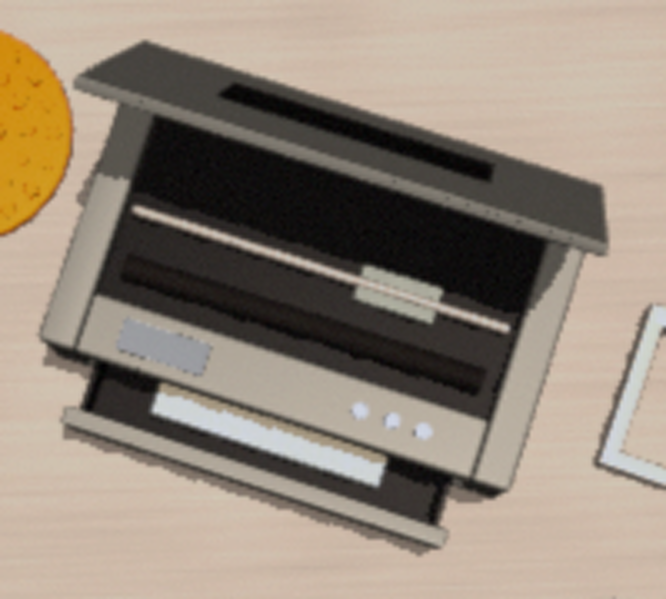

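View pics/scenez.png

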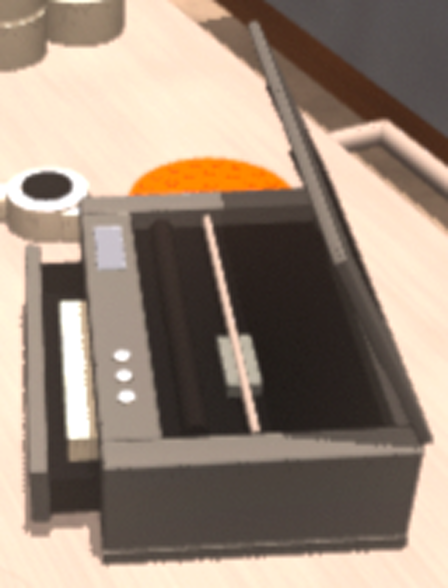

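```bash
cat > h.py <<'E'
import numpy as np
from cell import r
C={n:r.calibration(n) for n in("top","scene")}
def ray(n,p):
    c=C[n];d=np.array([(p[0]-c['cx'])/c['fx'],(p[1]-c['cy'])/c['fy'],1]);return c['T'][:3,3],c['T'][:3,:3]@d
def pl(n,p,z):
    o,d=ray(n,p);return o+d*(z-o[2])/d[2]
def tri(p,q):
    a,u=ray("top",p);b,v=ray("scene",q);s=np.linalg.lstsq(np.c_[u,-v],b-a,rcond=None)[0]
    return (a+u*s[0]+b+v*s[1])/2,np.linalg.norm(a+u*s[0]-b-v*s[1])
tz=lambda x,y:(235+x/3.33,110+y/3.33)
sz=lambda x,y:(290+x/2.8,110+y/2.8)
E
python3 - <<'E'
from h import *
np.set_printoptions(precision=4,suppress=True)
L,R=pl("top",tz(64,430),.06),pl("top",tz(440,546),.06)
print("panel",L,R,np.linalg.norm(L-R)); y=L-R; print("yaw",np.degrees(np.arctan2(-y[0],y[1])))
B,D=pl("top",tz(42,340),.085),pl("top",tz(508,490),.085)
print("body",B,D,np.linalg.norm(B-D)); y=B-D; yaw=np.arctan2(-y[0],y[1]);print("yaw",np.degrees(yaw))
ex=np.array([np.cos(yaw),np.sin(yaw),0]);ey=np.array([-np.sin(yaw),np.cos(yaw),0])
O=(B+D)/2+.095*ex;O[2]=0;print("O",O,ex)
f=lambda p:((p-O)@ex,(p-O)@ey,p[2])
print("panel in pr",f(L),f(R))
for t,s in(((78,80),(252,25)),((607,246),(342,258))):
    P,e=tri(tz(*t),sz(*s));print("cov",P,e,f(P))
H=O-0
for t in((78,76),(607,240)): print([np.round(f(pl("top",tz(*t),z)),3) for z in(.2,.22,.24)])
for n,t in(("hingeL",(145,42)),("hingeR",(602,185))): print(n,f(pl("top",tz(*t),.09)))
c=cv=None
for n,p,z in(("canister",(421,307),.09),("clampcorner",(418,252),.016),("tapehub",(203,211),.034),("tapegrip",(182,252),.03),("trivet",(223,150),.008)):
    P=pl("top",p,z);print(n,P,f(P))
for p in ((260,133),): pass
P,e=tri(tz(42,340),sz(80,205));print(P,e)
P,e=tri(tz(508,490),sz(103,460));print(P,e)
E
```

```text
panel [0.5556 0.1934 0.06  ] [ 0.4772 -0.0355  0.06  ] 0.241912136718774
yaw -18.900526153378994
body [0.6084 0.2021 0.085 ] [ 0.5089 -0.0755  0.085 ] 0.29488700605004936
yaw -19.71773512712467
O [0.6481 0.0313 0.    ] [ 0.9414 -0.3374  0.    ]
panel in pr (np.float64(-0.14175374206428398), np.float64(0.12141272188320151), np.float64(0.06000000000000005)) (np.float64(-0.13830346932400592), np.float64(-0.12047480882034779), np.float64(0.06000000000000005))
cov [0.7276 0.159  0.2197] 0.00036285658495624213 (np.float64(0.03172378935075797), np.float64(0.1470409888091201), np.float64(0.21966625661266012))
cov [ 0.6282 -0.1166  0.2232] 0.0010063714911790202 (np.float64(0.031222143518115163), np.float64(-0.14592309969929368), np.float64(0.22317612528229788))
[array([0.038, 0.152, 0.2  ]), array([0.034, 0.148, 0.22 ]), array([0.029, 0.143, 0.24 ])]
[array([ 0.04 , -0.147,  0.2  ]), array([ 0.035, -0.145,  0.22 ]), array([ 0.03 , -0.143,  0.24 ])]
hingeL (np.float64(0.0986715175055424), np.float64(0.14587152016992397), np.float64(0.08999999999999997))
hingeR (np.float64(0.09847911894521287), np.float64(-0.14636184870817864), np.float64(0.08999999999999997))
canister [ 0.4091 -0.136   0.09  ] (np.float64(-0.16851608402038307), np.float64(-0.23802538302323004), np.float64(0.09000000000000008))
clampcorner [ 0.5212 -0.1487  0.016 ] (np.float64(-0.05870685266832514), np.float64(-0.21219928967122836), np.float64(0.016000000000000014))
tapehub [0.6214 0.3052 0.034 ] (np.float64(-0.11753166519328541), np.float64(0.24893509444681827), np.float64(0.03400000000000003))
tapegrip [0.5359 0.3513 0.03  ] (np.float64(-0.21356751399614105), np.float64(0.26341203221280846), np.float64(0.030000000000000027))
trivet [0.7598 0.2669 0.008 ] (np.float64(0.025632975800235557), np.float64(0.259502334848277), np.float64(0.008000000000000007))
[0.6107 0.2029 0.0776] 0.0025619253957542137
[ 0.5098 -0.0753  0.0901] 0.0023069533614850295
```

The measurements agree with the given sizes. The printer origin is about (0.648, 0.031) with yaw about -19.5°. The tray is about 43 mm out, and the cover is at about 1.14 rad with an edge radius of 0.149. Next I'll work out the turn needed to put the jaws along the printer's y.

```bash
cat >> h.py <<'E'
from scipy.spatial.transform import Rotation as Ro
YAW=np.radians(-19.5);ex=np.array([np.cos(YAW),np.sin(YAW),0]);ey=np.array([-np.sin(YAW),np.cos(YAW),0]);O=np.array([.648,.0313,0])
def goto(x,y,z):
    s=r.state();R=Ro.from_rotvec(s['orientation']).as_matrix()
    sg=np.sign(R[:,1]@ey); sg = sg if sg else 1
    for g in(sg,-sg):
        T=np.c_[[0,0,-1],g*ey,np.cross([0,0,-1],g*ey)]
        print("turn deg",np.round(np.degrees(Ro.from_matrix(T@R.T).as_rotvec()),2))
    p=s['tool_pos'];print("t",s['time'],"printer xyz",np.round([(p-O)@ex,(p-O)@ey,p[2]],4),"delta cm",np.round((O+x*ex+y*ey+[0,0,z]-p)*100,2),"F",np.round(s['force'],1),"w",s['width'],"q6",s['q'][5])
E
python3 -c "
from h import *
goto(-.19,0,.24)"
```

```text
turn deg [-9.000e-02  2.000e-02 -3.622e+01]
turn deg [-3.0000e-02 -1.1000e-01  1.4378e+02]
t 0.1 printer xyz [-0.2608 -0.7092  0.2379] delta cm [30.35 64.49  0.21] F [-0.4 -0.   0. ] w 0.08831978594522091 q6 -0.20630369071087193
```

Call:
step_arm --pt "1.5 3.2 0 0 0 0 -1" --pt "1.5 3.2 0 0 0 0 -1" --pt "1.5 3.2 0 0 0 0 -1" --pt "1.5 3.2 0 0 0 0 -1" --pt "1.5 3.2 0 0 0 0 -1" --pt "1.5 3.2 0 0 0 0 -1" --force 20

```text
time: 0.6
tool_pos: [0.2533, -0.3545, 0.2335]
orientation: [2.072, 0.301, -2.074]
force: [0.5, -0.1, 0.0]
width: 0.0501
```

Call:
step_arm --pt "1.5 3.2 0.1 0 0 -3 -1" --pt "1.5 3.2 0.1 0 0 -3 -1" --pt "1.5 3.2 0.1 0 0 -3 -1" --pt "1.5 3.2 0.1 0 0 -3 -1" --pt "1.5 3.2 0.1 0 0 -3 -1" --pt "1.5 3.2 0.1 0 0 -3 -1" --pt "1.5 3.2 0.1 0 0 -3 -1" --pt "1.5 3.2 0.1 0 0 -3 -1" --pt "1.5 3.2 0.1 0 0 -3 -1" --pt "1.5 3.2 0.1 0 0 -3 -1" --pt "1.5 3.2 0.1 0 0 -3 -1" --pt "1.5 3.2 0.1 0 0 -3 -1"

```text
time: 1.6
tool_pos: [0.435, 0.0525, 0.2437]
orientation: [-2.013, 0.378, 2.008]
force: [0.4, -0.6, 0.8]
width: 0.0005
```

```bash
python3 -c "
from h import *
goto(-.19,0,.2)"
```

```text
turn deg [-0.43  0.24  2.26]
turn deg [   0.37    0.66 -177.74]
t 1.6 printer xyz [-0.2079 -0.0511  0.2437] delta cm [ 3.39  4.22 -4.37] F [ 0.4 -0.6  0.8] w 0.0004730564971418223 q6 1.790954042257212
```

Call:
step_arm --pt "1.7 2.1 -1 0 0 1.1 -1" --pt "1.7 2.1 -1 0 0 1.1 -1" --pt "0 0 -2.5 0 0 0 -1" --pt "0 0 -2.5 0 0 0 -1" --pt "0 0 -2.5 0 0 0 -1" --pt "0 0 -2.5 0 0 0 -1" --pt "0 0 -2.5 0 0 0 -1" --pt "0 0 -2 0 0 0 -1" --pt "0 0 -2 0 0 0 -1" --pt "0 0 0 0 0 0 -1"

```text
time: 2.43
tool_pos: [0.4699, 0.1067, 0.0509]
orientation: [-2.044, 0.328, 2.033]
force: [-0.9, -0.2, 0.0]
width: 0.0004
```

```bash
python3 -c "
from h import *
goto(-.19,0,.04)
import cv2
cv2.imwrite('pics/s1.png',r.read_camera('scene')[:,:,::-1])"
```

```text
turn deg [-0.53  0.4  -0.64]
turn deg [ -0.62  -0.84 179.36]
t 2.4333 printer xyz [-0.193   0.0116  0.0509] delta cm [-0.1  -1.19 -1.09] F [-0.9 -0.2  0. ] w 0.0003872586192860312 q6 1.8626217519588675
```

View pics/s1.png

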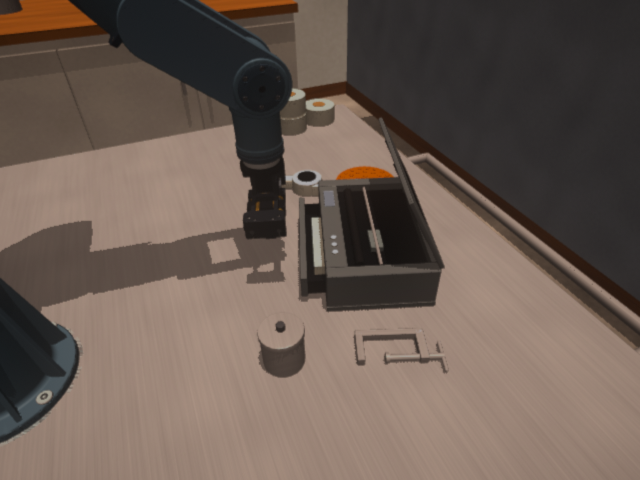

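The closed fingers, at about (265,250), stand clear in front of the panel (303,250). Approaching and pushing along the printer's x.

Call:
step_arm --pt "0 -0.5 -0.6 0 0 -0.3 -1" --pt "0 -0.5 -0.5 0 0 -0.3 -1" --pt "0.8 -0.28 0 0 0 0 -1" --pt "0.8 -0.28 0 0 0 0 -1" --pt "0.8 -0.28 0 0 0 0 -1" --pt "0.6 -0.21 0 0 0 0 -1" --pt "0.5 -0.18 0 0 0 0 -1" --pt "0.5 -0.18 0 0 0 0 -1" --pt "0.5 -0.18 0 0 0 0 -1" --pt "0.5 -0.18 0 0 0 0 -1"

```text
time: 3.32
tool_pos: [0.5289, 0.0759, 0.0462]
orientation: [-2.044, 0.338, 2.018]
force: [-1.5, 0.8, 1.6]
width: 0.0006
```

```bash
python3 -c "
from h import *
goto(-.106,0,.04)"
```

```text
turn deg [-0.54  0.83  0.05]
turn deg [   1.31    0.85 -179.94]
t 3.3167 printer xyz [-0.1271  0.0023  0.0462] delta cm [ 1.92 -0.92 -0.62] F [-1.5  0.8  1.6] w 0.0006122524544409588 q6 1.818134150572494
```

Call:
step_arm --pt "0.5 -0.2 -0.1 0 0 0 -1" --pt "0.5 -0.2 -0.1 0 0 0 -1" --pt "0.4 -0.15 -0.1 0 0 0 -1" --pt "0.3 -0.12 0 0 0 0 -1"

```text
time: 3.65
tool_pos: [0.548, 0.0688, 0.0432]
orientation: [-2.044, 0.337, 2.019]
force: [-15.5, 7.1, 6.0]
width: 0.0005
```

```bash
python3 -c "
from h import *
goto(-.106,0,.04)"
```

```text
turn deg [-0.56  0.82  0.03]
turn deg [   1.29    0.89 -179.96]
t 3.65 printer xyz [-0.1068  0.002   0.0432] delta cm [ 0.01 -0.21 -0.32] F [-15.5   7.1   6. ] w 0.0004500152292934876 q6 1.8072095155288
```

Call:
step_arm --pt "0.1 -0.03 0 0 0 0 -1" --pt "0.05 0 0 0 0 0 -1"

```text
time: 3.82
tool_pos: [0.5478, 0.069, 0.0424]
orientation: [-2.038, 0.337, 2.025]
force: [-2.3, 1.2, 3.2]
width: 0.0005
```

Call:
step_arm --pt "-0.8 0.28 0 0 0 0 -1" --pt "-1.5 0.5 0 0 0 0 -1" --pt "-1.5 0.5 0 0 0 0 -1" --pt "-1.5 0.5 0 0 0 0 -1" --pt "-1 0.3 0 0 0 0 -1" --pt "0 0 0 0 0 0 -1"

```text
time: 4.32
tool_pos: [0.4842, 0.0897, 0.0426]
orientation: [-2.046, 0.338, 2.016]
force: [0.1, 0.3, 0.1]
width: 0.0007
```

```bash
python3 -c "
from h import *
goto(-.106,0,.04)
import cv2
a=r.read_camera('top')[:,:,::-1]
cv2.imwrite('pics/t2.png',cv2.resize(cv2.convertScaleAbs(a[110:290,235:435],alpha=1.8),None,fx=3.33,fy=3.33,interpolation=cv2.INTER_CUBIC))"
```

```text
turn deg [-0.54  0.93  0.06]
turn deg [   1.46    0.84 -179.93]
t 4.3167 printer xyz [-0.1739  0.0004  0.0426] delta cm [ 6.39 -2.3  -0.26] F [0.1 0.3 0.1] w 0.0007031357845530384 q6 1.838945253077351
```

View pics/t2.png

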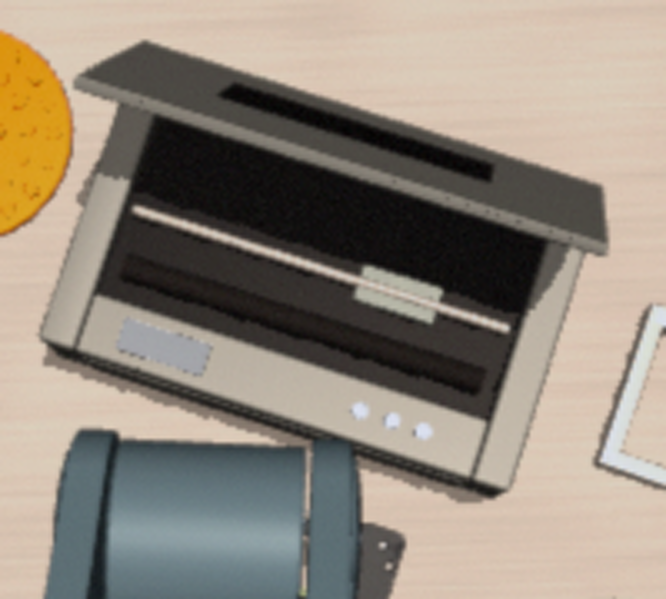

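The tray is home: the force rose from about 2 N to 17 N at TCP x = -0.107 (panel at about -0.098), the panel no longer shows in the top view, and the cover has not moved. Next I'll raise the arm and go over the cover to behind it.

Call:
step_arm --pt "0 0 3 -0.1 0.1 0 -1" --pt "0 0 3 -0.1 0.1 0 -1" --pt "0 0 3 -0.1 0.1 0 -1" --pt "0 0 3 -0.1 0.1 0 -1" --pt "0 0 3 0 0.1 0 -1" --pt "0 0 3 0 0.1 0 -1" --pt "0 0 3 0 0.1 0 -1" --pt "0 0 3 0 0.1 0 -1" --pt "0 0 3 0 0 0 -1" --pt "0 0 1 0 0 0 -1" --pt "0 0 0 0 0 0 -1"

```text
time: 5.28
tool_pos: [0.4894, 0.0864, 0.3394]
orientation: [-2.05, 0.352, 2.017]
force: [0.0, -0.1, -0.1]
width: 0.0004
```

Call:
step_arm --pt "2.5 -0.9 0 0 0 0 -1" --pt "2.5 -0.9 0 0 0 0 -1" --pt "2.5 -0.9 0 0 0 0 -1" --pt "2.5 -0.9 0 0 0 0 -1" --pt "2.5 -0.9 0 0 0 0 -1" --pt "2.5 -0.9 0 0 0 0 -1" --pt "2.5 -0.9 0 0 0 0 -1" --pt "2.5 -0.9 0 0 0 0 -1" --pt "2.5 -0.9 0 0 0 0 -1" --pt "1 -0.3 0 0 0 0 -1"

```text
time: 6.12
tool_pos: [0.7327, -0.0024, 0.3194]
orientation: [-2.038, 0.351, 2.031]
force: [0.7, -0.1, -0.2]
width: 0.0005
```

```bash
python3 -c "
from h import *
goto(.085,0,.205)"
```

```text
turn deg [-0.05  0.2   0.18]
turn deg [ 3.2000e-01  7.0000e-02 -1.7982e+02]
t 6.1167 printer xyz [ 0.0911 -0.0035  0.3194] delta cm [ -0.45   0.54 -11.44] F [ 0.7 -0.1 -0.2] w 0.0005010478911867746 q6 1.748845119033393
```

Call:
step_arm --pt "0 0.3 -1.5 0 0 0 -1" --pt "0 0 -2 0 0 0 -1" --pt "0 0 -2 0 0 0 -1" --pt "0 0 -2 0 0 0 -1" --pt "0 0 -1.5 0 0 0 -1" --pt "0 0 -1 0 0 0 -1" --pt "0 0 0 0 0 0 -1"

```text
time: 6.7
tool_pos: [0.7321, -0.0031, 0.1936]
orientation: [-2.018, 0.356, 2.046]
force: [-0.1, -0.1, 0.3]
width: 0.0004
```

```bash
python3 -c "
from h import *
goto(.057,0,.203)
import cv2
cv2.imwrite('pics/s3.png',r.read_camera('scene')[:,:,::-1])"
```

```text
turn deg [-0.16 -0.78  0.42]
turn deg [  -1.21    0.25 -179.57]
t 6.7 printer xyz [ 0.0907 -0.0044  0.1936] delta cm [-3.03  1.54  0.94] F [-0.1 -0.1  0.3] w 0.0003967662204722027 q6 1.7522998289789065
```

View pics/s3.png

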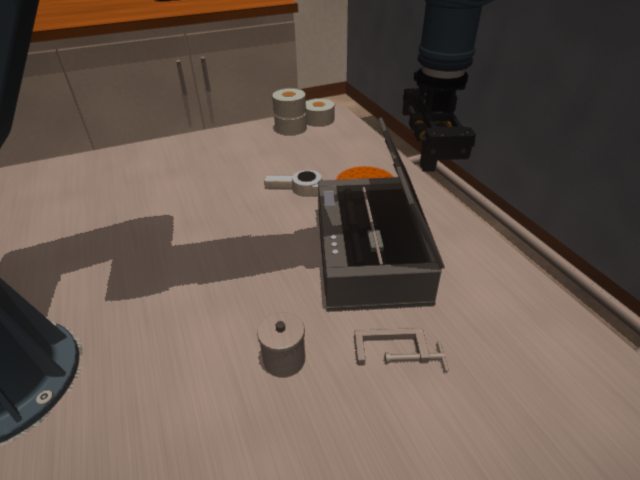

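The tray is flush with the front, at about (322,250), and the fingers hang clear behind the cover at (428,165). Moving gently into contact.

Call:
step_arm --pt "-0.7 0.4 0.5 0 -0.4 0.2 -1" --pt "-0.7 0.35 0.4 0 -0.3 0.2 -1" --pt "-0.6 0.3 0.1 0 0 0 -1" --pt "-0.5 0.2 0 0 0 0 -1" --pt "-0.4 0.15 0 0 0 0 -1" --pt "-0.4 0.15 0 0 0 0 -1"

```text
time: 7.25
tool_pos: [0.6993, 0.0125, 0.2078]
orientation: [-2.04, 0.348, 2.03]
force: [0.0, -0.3, -0.4]
width: 0.0008
```

```bash
python3 -c "
from h import *
goto(.057,0,.203)
for th in np.arange(1.1,-.01,-.1):
  c=.093-.125*np.cos(th)+.008*np.sin(th)+.009; print(round(th,2),np.round([c,.086+.125*np.sin(th)+.008*np.cos(th)],4))"
```

```text
turn deg [-0.1   0.3   0.03]
turn deg [ 4.7000e-01  1.5000e-01 -1.7997e+02]
t 7.25 printer xyz [ 0.0546 -0.0006  0.2078] delta cm [ 0.24 -0.02 -0.48] F [ 0.  -0.3 -0.4] w 0.0007733991848742471 q6 1.7587269251389186
1.1 [0.0524 0.201 ]
1.0 [0.0412 0.1955]
0.9 [0.0306 0.1889]
0.8 [0.0207 0.1812]
0.7 [0.0115 0.1726]
0.6 [0.0034 0.1632]
0.5 [-0.0039  0.1529]
0.4 [-0.01   0.142]
0.3 [-0.0151  0.1306]
0.2 [-0.0189  0.1187]
0.1 [-0.0216  0.1064]
-0.0 [-0.023  0.094]
```

Call:
step_arm --pt "-0.6 0.2 -0.5 0 0 0 -1" --pt "-0.6 0.2 -0.5 0 0 0 -1" --pt "-0.5 0.18 -0.35 0 0 0 -1" --pt "-0.5 0.18 -0.35 0 0 0 -1" --pt "-0.5 0.17 -0.4 0 0 0 -1" --pt "-0.5 0.17 -0.4 0 0 0 -1"

```text
time: 7.75
tool_pos: [0.6665, 0.0242, 0.1848]
orientation: [-2.049, 0.348, 2.021]
force: [0.4, -0.6, 1.6]
width: 0.0008
```

```bash
python3 -c "
from h import *
goto(.0207,0,.181)"
```

```text
turn deg [-0.02  0.8   0.05]
turn deg [ 1.2500e+00  3.0000e-02 -1.7995e+02]
t 7.75 printer xyz [ 0.0198 -0.0005  0.1848] delta cm [ 0.1   0.02 -0.38] F [ 0.4 -0.6  1.6] w 0.0007502428364103647 q6 1.7688826619415934
```

Call:
step_arm --pt "-0.4 0.14 -0.6 0 0.2 0 -1" --pt "-0.4 0.14 -0.6 0 0.2 0 -1" --pt "-0.38 0.13 -0.6 0 0.2 0 -1" --pt "-0.38 0.13 -0.6 0 0.2 0 -1" --pt "-0.35 0.12 -0.6 0 0 0 -1" --pt "-0.35 0.12 -0.6 0 0 0 -1" --pt "-0.3 0.1 -0.6 0 0 0 -1" --pt "-0.3 0.1 -0.6 0 0 0 -1"

```text
time: 8.42
tool_pos: [0.6337, 0.0355, 0.1304]
orientation: [-2.032, 0.35, 2.04]
force: [0.4, -0.5, 0.7]
width: 0.0003
```

```bash
python3 -c "
from h import *
goto(-.01,0,.142)"
```

```text
turn deg [-0.06 -0.22  0.03]
turn deg [-3.5000e-01  9.0000e-02 -1.7997e+02]
t 8.4167 printer xyz [-0.0149 -0.0008  0.1304] delta cm [ 0.49 -0.09  1.16] F [ 0.4 -0.5  0.7] w 0.0002623401043168978 q6 1.7806166058380177
```

Now at about 0.3 rad and still on the arc. Continuing down slowly.

Call:
step_arm --pt "-0.2 0.07 -0.5 0 0 0 -1" --pt "-0.2 0.07 -0.5 0 0 0 -1" --pt "-0.15 0.05 -0.5 0 0 0 -1" --pt "-0.1 0.03 -0.5 0 0 0 -1" --pt "-0.1 0.03 -0.4 0 0 0 -1" --pt "0 0 -0.3 0 0 0 -1"

```text
time: 8.92
tool_pos: [0.6244, 0.0383, 0.0993]
orientation: [-2.031, 0.351, 2.042]
force: [-0.4, 0.4, 1.9]
width: 0.0007
```

```bash
python3 -c "
from h import *
goto(-.023,0,.094)"
```

```text
turn deg [-0.06 -0.31  0.04]
turn deg [-4.8000e-01  9.0000e-02 -1.7996e+02]
t 8.9167 printer xyz [-0.0246 -0.0013  0.0993] delta cm [ 0.19  0.07 -0.53] F [-0.4  0.4  1.9] w 0.0006832142821200484 q6 1.783353035731422
```

Call:
step_arm --pt "0 0 -0.3 0 0 0 -1" --pt "0 0 -0.25 0 0 0 -1" --pt "0 0 -0.2 0 0 0 -1"

```text
time: 9.17
tool_pos: [0.6241, 0.0384, 0.0942]
orientation: [-2.029, 0.35, 2.044]
force: [-11.1, 0.5, 24.4]
width: 0.0001
```

```bash
python3 -c "
from h import *
goto(-.023,0,.094)"
```

```text
turn deg [-0.05 -0.41  0.01]
turn deg [-6.5000e-01  8.0000e-02 -1.7999e+02]
t 9.1667 printer xyz [-0.0249 -0.0012  0.0942] delta cm [ 0.22  0.05 -0.02] F [-11.1   0.5  24.4] w 0.000130911009277354 q6 1.7833452945687696
```

The force rose to about 25 N at z = 0.094, which is exactly the height of the shut cover. I'll hold briefly, then retreat straight up.

Call:
step_arm --pt "0 0 0 0 0 0 -1" --pt "0 0 0 0 0 0 -1" --pt "0 0 0.5 0 0 0 -1" --pt "0 0 1 0 0 0 -1" --pt "0 0 2 0 0 0 -1" --pt "0 0 3 0 0 0 -1" --pt "0 0 3 0 0 0 -1" --pt "0 0 3 0 0 0 -1" --pt "-2.5 0 2 0 0 0 -1" --pt "-3 0 1 0 0 0 -1" --pt "-3 0 0 0 0 0 -1" --pt "-3 0 0 0 0 0 -1" --pt "-3 0 0 0 0 0 -1" --pt "-3 0 0 0 0 0 -1" --pt "-3 0 0 0 0 0 -1" --pt "-3 0 0 0 0 0 -1" --pt "0 0 0 0 0 0 -1" --pt "0 0 0 0 0 0 -1"

```text
time: 10.67
tool_pos: [0.3777, 0.0381, 0.2627]
orientation: [-2.037, 0.352, 2.037]
force: [1.6, -0.2, 0.2]
width: 0.0006
```

```bash
python3 -c "
from h import *
import cv2
t=r.read_camera('top')[:,:,::-1]; s=r.read_camera('scene')[:,:,::-1]
cv2.imwrite('pics/t4.png',t);cv2.imwrite('pics/s4.png',s)
z=lambda a,f:cv2.resize(cv2.convertScaleAbs(a,alpha=1.8),None,fx=f,fy=f,interpolation=cv2.INTER_CUBIC)
cv2.imwrite('pics/s4z.png',z(s[150:400,250:470],2.4))
print(r.state()['force'])"
```

```text
[ 0.48851066  0.24503649 -0.02338915]
```

View pics/s4z.png

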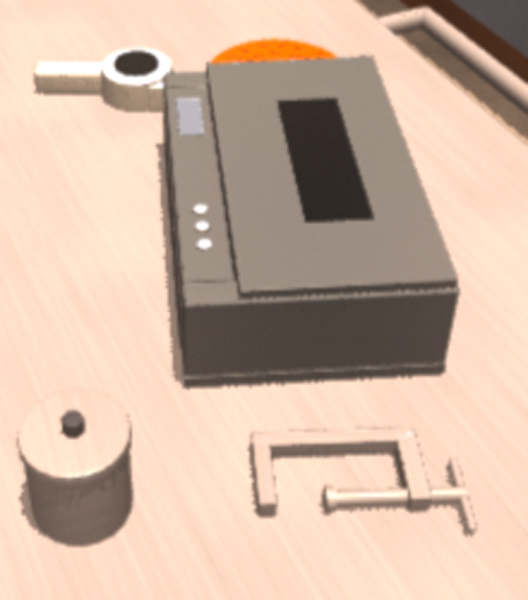

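View pics/t4.png

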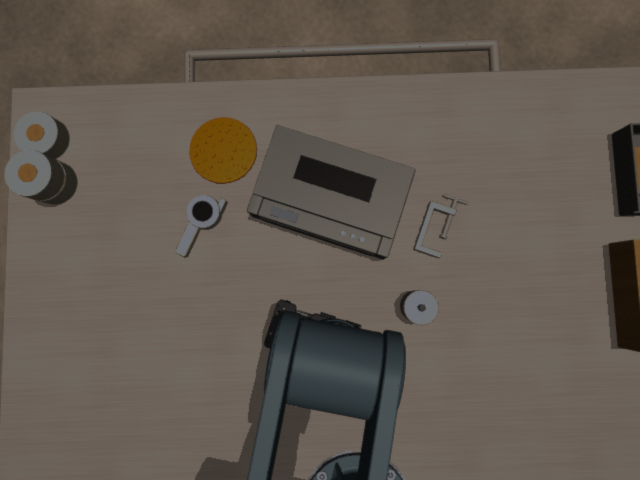

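The cover lies flat, the tray front is flush, and the bystanders are at the same pixels as before: canister (421,307), clamp corner (418,252), tape gun hub (203,211) and trivet (223,150). Handing in.

```bash
python3 -c "
from cell import r
r.sign_off()"
```

```text
the job is handed in; nothing more can be done
```

The tray was pushed home first, then the cover was pushed shut, both with the closed fingertips. I handed the job in about 11 s into the 48 s allowed; no verdict was reported.

- **Tray:** it met its stop at about 17 N, with the panel measured about 98 mm in front of the printer's origin, against 97 mm when home. In the later pictures it lies flush with the printer's front.
- **Cover:** I pushed it down from about 1.14 rad along its arc, at roughly 0.6 rad/s. It stopped at a fingertip height of 94.2 mm, against 94 mm expected when shut, so it is within about 0.01 rad of level. The highest force I read there was about 27 N, and the final picture shows it lying flat.
- **Bystanders:** the canister, tape gun, clamp and trivet are at the same pixels as at the start, judged by eye rather than measured again. The arm is clear of everything, with about 0.5 N of noise on the force reading.

No check failed. The only disagreement was in the first printer measurement: the two yaw readings differed by about 0.8°, and some corner rays missed each other by up to 2.6 mm. Neither affected the pushes.

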